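# Snap a watch back shut with the closing die that fits

### The job

Snap shut the back of the watch in the vice on the green mat: from the rack take the one nylon die exactly as wide as that watch's brass back, lay it flat on the bench, hollow side down, and let go, so that you can take it again by its rim. Set it centred and level on the back, hollow side down, press until the back is fully home, and leave the die sitting there. Press the back only through that die, and leave the other dies in the rack and the watch parked off the mat alone.

Things in the scene. Friction and masses are not known exactly. Their poses are not given: they have to be found in the camera images.
- die_44: round white nylon closing die, 44 mm outside diameter, 16 mm thick; one face solid, the other hollowed 4 mm deep inside a rim 4 mm wide. Origin: centre of the hollow face; +z along the axis to the solid face (at z = 16 mm). Starts on edge in the rack, centre 38 mm above the bench. 20 to 40 g.
- die_38: round white nylon closing die, 38 mm outside diameter, 16 mm thick; one face solid, the other hollowed 4 mm deep inside a rim 4 mm wide. Origin: centre of the hollow face; +z along the axis to the solid face (at z = 16 mm). Starts on edge in the rack, centre 35 mm above the bench.
- die_50: round white nylon closing die, 50 mm outside diameter, 16 mm thick; one face solid, the other hollowed 4 mm deep inside a rim 4 mm wide. Origin: centre of the hollow face; +z along the axis to the solid face (at z = 16 mm). Starts on edge in the rack, centre 42 mm above the bench. 25 to 50 g.
- die_56: round white nylon closing die, 56 mm outside diameter, 16 mm thick; one face solid, the other hollowed 4 mm deep inside a rim 4 mm wide. Origin: centre of the hollow face; +z along the axis to the solid face (at z = 16 mm). Starts on edge in the rack, centre 45 mm above the bench.
- rack: fixed dark wooden rack, 215 x 76 mm, origin at the centre of its underside. Four slots 50 mm apart along its x hold one die each on edge, order varies, all solid faces to the rack's +x, hollow faces to -x (robot's side). Dies rest on rails 20 mm high between dividers 34 mm high, 1 mm clear, and lift straight up; above the dividers 34 mm are free beside each face.
- mat: green bench mat, look only, flat on the bench: 460 mm along its x, 740 mm along its y, origin at its centre. The watch to close is in the vice that stands on it; the other vice is parked off the mat, to the robot's left (+y). The middle of the mat, between vice and rack, is clear (about 200 mm each way).
- vice_44: fixed grey watch-case vice, 76 x 150 mm, origin at the centre of its underside. It holds a steel watch case, 50 mm in diameter, face down, centred; case edge 40 mm above the bench. Jaws (along its y), pins and lugs stay below 38.5 mm. A black knob, 22 mm across, sticks out at -y to 98 mm from the centre. It stands on the mat, or parked off it.
- back_top_44 (a point): brass snap back in vice_44, a disc 44 mm in diameter: its centre, at the level of its flat border (5 mm wide; inside it a dome 2.4 mm high goes into the hollow of a die of the same outside diameter). It starts 44 mm above the bench, 4 mm above the case edge, and stands 1 mm above it when home.
- back_44 (a joint): how far that back has been pressed into its case, m: 0 lying loose, 0.003 fully home (hard stop). It goes straight down against a steady resistance of about 9 N and stays where it is left; at home the resistance rises sharply, so 15 to 20 N is plenty.
- vice_50: fixed grey watch-case vice, 76 x 150 mm, origin at the centre of its underside. It holds a steel watch case, 56 mm in diameter, face down, centred; case edge 40 mm above the bench. Jaws (along its y), pins and lugs stay below 38.5 mm. A black knob, 22 mm across, sticks out at -y to 98 mm from the centre. It stands on the mat, or parked off it.
- back_top_50 (a point): brass snap back in vice_50, a disc 50 mm in diameter: its centre, at the level of its flat border (5 mm wide; inside it a dome 2.4 mm high goes into the hollow of a die of the same outside diameter). It starts 44 mm above the bench, 4 mm above the case edge, and stands 1 mm above it when home.
- back_50 (a joint): how far that back has been pressed into its case, m: 0 lying loose, 0.003 fully home (hard stop). It goes straight down against a steady resistance of about 9 N and stays where it is left; at home the resistance rises sharply, so 15 to 20 N is plenty.

How it is judged:
On the way, in this order (a step that is already met when the one before it is completed fails the run):
1. the die that matches the watch on the mat lies flat on the bench, hollow side down, let go (((world y of vice_44 below 0.37 m and angle between die_44's own z axis and vertical below 0.1 rad and height (world z) of die_44 below 0.006 m and contact force between the fingers and die_44 below 0.1 N and linear speed of die_44 below 0.02 m/s) or (world y of vice_50 below 0.37 m and angle between die_50's own z axis and vertical below 0.1 rad and height (world z) of die_50 below 0.006 m and contact force between the fingers and die_50 below 0.1 N and linear speed of die_50 below 0.02 m/s))), for 0.2 s.
2. that watch's back is home with the matching die sitting on it (((world y of vice_44 below 0.37 m and value of joint back_44 above 0.0025 m and horizontal distance between die_44 and back_top_44 below 0.003 m and z of die_44 in the frame of back_top_44 between -0.002 and 0.002 m and angle between die_44's own z axis and vertical below 0.08 rad) or (world y of vice_50 below 0.37 m and value of joint back_50 above 0.0025 m and horizontal distance between die_50 and back_top_50 below 0.003 m and z of die_50 in the frame of back_top_50 between -0.002 and 0.002 m and angle between die_50's own z axis and vertical below 0.08 rad))), for 0.1 s.
At the end, for the whole second after the job is handed in: The mat watch's back is pressed in at least 2.5 of 3 mm; the die of its diameter rests on it hollow side down, released and still, within 3 mm of centre, 2 mm of seated and 0.08 rad of level; the other dies are within 20 mm of their starts and the parked back is not pressed in (((world y of vice_44 below 0.37 m and value of joint back_44 above 0.0025 m and horizontal distance between die_44 and back_top_44 below 0.003 m and z of die_44 in the frame of back_top_44 between -0.002 and 0.002 m and angle between die_44's own z axis and vertical below 0.08 rad and linear speed of die_44 below 0.01 m/s and contact force between the fingers and die_44 below 0.1 N and value of joint back_50 below 0.0012 m and distance of each of die_38, die_50, die_56 from where it was at the start of the episode below 0.02 m) or (world y of vice_50 below 0.37 m and value of joint back_50 above 0.0025 m and horizontal distance between die_50 and back_top_50 below 0.003 m and z of die_50 in the frame of back_top_50 between -0.002 and 0.002 m and angle between die_50's own z axis and vertical below 0.08 rad and linear speed of die_50 below 0.01 m/s and contact force between the fingers and die_50 below 0.1 N and value of joint back_44 below 0.0012 m and distance of each of die_38, die_44, die_56 from where it was at the start of the episode below 0.02 m))); the robot touches nothing.
It fails at once if the back is being pressed in by anything but the matching die set on it ((world y of vice_44 below 0.37 m and value of joint back_44 above 0.0012 m and velocity of joint back_44 above 0.0005 m/s and (horizontal distance between die_44 and back_top_44 above 0.006 m or z of die_44 in the frame of back_top_44 above 0.006 m)) or (world y of vice_50 below 0.37 m and value of joint back_50 above 0.0012 m and velocity of joint back_50 above 0.0005 m/s and (horizontal distance between die_50 and back_top_50 above 0.006 m or z of die_50 in the frame of back_top_50 above 0.006 m))).
It fails at once if the back of the parked watch is pressed in ((world y of vice_44 below 0.37 m and value of joint back_50 above 0.0012 m) or (world y of vice_50 below 0.37 m and value of joint back_44 above 0.0012 m)).
It fails at once if another die is taken or knocked out of its slot (moved more than 20 mm) ((world y of vice_44 below 0.37 m and distance of any of die_38, die_50, die_56 from where it was at the start of the episode above 0.02 m) or (world y of vice_50 below 0.37 m and distance of any of die_38, die_44, die_56 from where it was at the start of the episode above 0.02 m)).
It also fails if it takes over 54 s, if anything falls off the work surface, if the arm or the gripper's body presses on something with over 40 N, if the wrist force passes 120 N, or if a joint passes its speed limit or range.

### The arm

A 7-joint arm with a two-finger parallel gripper is mounted at the origin on the work surface. World frame = base frame: x ahead of the robot, y to its left, z up, the work surface at z = 0. Lengths are in m, angles in rad, forces in N, time in s.
With the tool pointing down it reaches from about 0.4 to 0.85 m from the base axis. Payload 10.4 kg.
Tool frame: the origin (TCP) lies at the very end of the fingers, on their centre line; the grasp point (between the pads) lies 19 mm behind it (tcp_to_grasp is the distance from the TCP to the grasp point, in m); z points along the fingers, y is the line along which they close (so a half turn about z gives the same grasp; the last joint's range is limited). The gripper opens to 85 mm and grips with 20 to 120 N. Pads are 22 mm wide; open, the fingers measure 114 mm over their backs; the gripper's body (76 mm by 85 mm) begins 54 mm behind the grasp point. The pads swing forward as they close: fully open they stand 13 mm farther back than shut.
Start: joints at [1.196, 0.332, -0.065, 1.46, 0.022, 1.35, -0.088], TCP at [0.215, -0.587, 0.231] pointing down, gripper open.
Joint ranges: [-2.6, 2.6], [-0.5, 2.12], [-1.47, 1.34], [0.16, 2.42], [-1.27, 4.41], [0.06, 2.06], [-2.6, 2.6]. Speed limits (rad/s): [2.22, 2.22, 2.79, 2.79, 3.14, 3.14, 3.14].

### API

Orientations are given as a unit quaternion [w, x, y, z].
In Python, from workcell import observe, get_image, get_calibration, sign_off, find_in, regions_of, spot_point, tcp_to_grasp gives the robot as it stands.
- The arm moves only by the tool jog_arm, never from a script. Its argument "rows" is a list of rows, each an object with "offset": the shift along the tool's x, y, z scaled (see below), a list of three; "turn": the turn, a rotation vector about the tool's x, y, z scaled (see below), a list of three. A call has 1 to 20 rows; each row is the pose to reach, as a shift and turn from the pose commanded when the call began, along the tool's axes at that moment, turning the shorter way round; what a row does not reach only later rows make up. The controller multiplies each number of a shift by 20 cm and each number of a turn by 2 pi rad. A row lasts 1/10 s, in which the tool goes at most 50 mm and 8.59 degrees, less where a joint would pass 70% of its speed; a pose out of reach is approached as far as the arm can. A call with a number of a shift or a turn outside -1 to 1 is refused whole. A call with a gripper value outside its range is refused whole. "fingers" is the finger opening in mm, from 0 to 85.4, set as the call begins (left out, the last holds). The fingers move at their own pace and stop on an object; "squeeze" is the grip in N (left out, the last holds). Time passes only in rows, so rows that repeat a pose let the fingers close. It gives the time, the measured TCP pose, the force, the opening and the grip force at its end, in the units of the state.
- observe(): the state, without advancing time (a new reading comes with each control period).
- get_image(name): name is "scene" or "top"; returns the picture (384x512x3 uint8, red, green, blue); there is no depth.
- get_calibration(name): a dict with "intrinsics" (3x3 intrinsics, pixels), "T" (4x4, takes a point from camera to world coordinates). Camera axes: x right, y up, looking along -z (the intrinsics and any distortion apply to the point x, -y, -z); pixel columns grow to the right and rows downward; lengths in m; the calibration is good to about 2 mm. A picture is of the moment at which its call begins. get_calibration takes no time and is no camera call.
- sign_off(): hands the job in; it is judged then, once.
Trained networks look in the newest picture that a camera, given by its name, has taken for a name from the list of things; names that differ only in an ending like _2 or _b are one class to them, and where a whole thing is asked for, a point or a joint stands for the part that bears it (a point fixed in the world has none). Each returns a list of dicts, best first, with "p" (0 to 1); they miss things now and then, are a little off and sometimes report something else, mostly with a low value. They report only what shows in the picture. A call takes as long as a camera call.
- find_in(query, camera): "location" ([x, y, z] in m, in the coordinates of the camera as it stood for that picture, good to about 4 mm: the middle of the surface that is visible of it).
- regions_of(query, camera): "mask" (384x512 bool, what is visible of it).
- spot_point(query, camera): "location" ([x, y, z] in m, in the coordinates of the camera as it stood for that picture, good to about 4 mm: a listed point, or the origin of a listed thing).
The state is a dict: "t": time; "qpos": joint angles; "qvel": joint speeds; "joint_torque": joint torques, N m; "ee_pos": TCP position; "ee_rot": TCP orientation; "ft_force": force on the tool from outside, world axes, zero at the start; "torque": the same for the moment, N m; "gripper_width": opening from 0.0 (shut) to 1.0 (fully open); "gripper_force": force on a finger pad.
Only numpy, scipy, OpenCV 4.12 (cv2) and the standard library are available. Lean on these libraries where they do the work, as an engineer would, in place of code of your own. Each camera call takes 0.05 s, during which the arm holds its last target. There are 200 camera calls.

## Working session

There is one attempt and no reset: what is moved stays moved. The work goes in short steps, Python scripts to look and compute and a tool call to move; the robot and the scene stay as the last step left them, time stands still between calls to the robot, and variables do not carry over. Pictures are saved under pics/ and viewed, at most 10 in all, crops included, and the job is handed in when it is done.

Besides the shell and the picture viewer there is one more tool, called after "Request:" in YAML: its name, and indented under it one key for each argument. jog_arm: Moves the arm, as the interface text tells. Shifts and turns lie within -1 to 1; 1 stands for 20 cm of shift or 2 pi rad of turn. Its arguments: {"type":"object","properties":{"rows":{"type":"array","items":{"type":"object","properties":{"offset":{"type":"array","items":{"type":"number","minimum":-1,"maximum":1}},"turn":{"type":"array","items":{"type":"number","minimum":-1,"maximum":1}}}}},"fingers":{"type":"number"},"squeeze":{"type":"number"}},"required":["rows"]}

```bash
mkdir -p pics
cat > h.py <<'E'
import numpy as np,cv2
from workcell import *
def w(cam,loc):
    T=np.array(get_calibration(cam)["T"]);return (T@np.r_[loc,1])[:3]
def proj(cam,p):
    c=get_calibration(cam);q=np.linalg.inv(np.array(c["T"]))@np.r_[p,1];u=np.array(c["intrinsics"])@[q[0],-q[1],-q[2]];return u[:2]/u[2]
def ray(cam,u,v,z):
    c=get_calibration(cam);T=np.array(c["T"]);d=np.linalg.inv(np.array(c["intrinsics"]))@[u,v,1];d=T[:3,:3]@[d[0],-d[1],-d[2]];o=T[:3,3];return o+d*(z-o[2])/d[2]
def save(cam,name):
    im=get_image(cam);cv2.imwrite("pics/"+name,im[:,:,::-1]);return im
E
python3 - <<'E'
from h import *
np.set_printoptions(precision=4,suppress=True)
print(observe()); print(tcp_to_grasp)
for c in("scene","top"):
    save(c,c+"0.png");print(c,get_calibration(c))
    for n in("die_44","die_38","die_50","die_56","rack","vice_44","vice_50","back_top_44","back_top_50","mat"):
        r=spot_point(n,c);print(n,[(round(d["p"],2),w(c,d["location"])) for d in r[:3]])
E
```

```text
{'t': 0.0, 'qpos': array([ 1.1964,  0.3329, -0.0647,  1.4609,  0.0216,  1.3499, -0.0885]), 'qvel': array([ 0.0004, -0.0005, -0.0008,  0.0009,  0.0014, -0.0005,  0.0007]), 'joint_torque': array([ -0.001 , -62.5445,   0.0486, -39.1604,   0.0162,   0.01  ,
        -0.    ]), 'ee_pos': array([ 0.2152, -0.5864,  0.2305]), 'ee_rot': array([-0.0007,  0.9846,  0.175 , -0.0001]), 'ft_force': array([ 0.0268, -0.1608,  0.5111]), 'torque': array([ 0.0159,  0.0835, -0.0248]), 'gripper_force': 0.0, 'gripper_width': 1.002456304403235}
0.0187
scene {'intrinsics': array([[348.8533,   0.    , 255.4821],
       [  0.    , 348.8533, 190.1645],
       [  0.    ,   0.    ,   1.    ]]), 'T': array([[-0.6295, -0.5383,  0.5603,  0.9937],
       [ 0.7769, -0.4477,  0.4427,  0.5387],
       [ 0.0126,  0.714 ,  0.7001,  0.6614],
       [ 0.    ,  0.    ,  0.    ,  1.    ]])}
die_44 [(0.67, array([0.4669, 0.2632, 0.0323])), (0.58, array([0.5109, 0.258 , 0.0478])), (0.52, array([0.5603, 0.2451, 0.042 ]))]
die_38 [(0.67, array([0.4669, 0.2632, 0.0323])), (0.58, array([0.5109, 0.258 , 0.0478])), (0.52, array([0.560
[... 1567 characters left out ...]
ie_56 [(0.71, array([0.6158, 0.2437, 0.0332])), (0.71, array([0.5107, 0.2567, 0.0477])), (0.47, array([0.5668, 0.2464, 0.0434]))]
rack [(0.58, array([ 0.5423,  0.2543, -0.0002]))]
vice_44 [(0.74, array([0.5544, 0.5246, 0.0051])), (0.59, array([ 0.5164, -0.2115,  0.0017]))]
vice_50 [(0.74, array([0.5544, 0.5246, 0.0051])), (0.59, array([ 0.5164, -0.2115,  0.0017]))]
back_top_44 [(0.79, array([ 0.5205, -0.2155,  0.0427])), (0.71, array([ 0.5218, -0.2093,  0.0007])), (0.53, array([0.5534, 0.5254, 0.0464]))]
back_top_50 [(0.79, array([ 0.5205, -0.2155,  0.0427])), (0.71, array([ 0.5218, -0.2093,  0.0007])), (0.53, array([0.5534, 0.5254, 0.0464]))]
mat [(0.79, array([ 0.5492,  0.0005, -0.0052]))]
```

Run:
```python
from h import *
a=cv2.imread("pics/top0.png");b=cv2.imread("pics/scene0.png")
def crop(im,c,pts,r):
    u,v=np.mean([proj(c,p) for p in pts],0).astype(int);u0=max(0,u-r);v0=max(0,v-r);print(c,u0,v0)
    return cv2.resize(im[v0:v0+2*r,u0:u0+2*r],(400,400),interpolation=cv2.INTER_CUBIC)
R=[.55,.25,.03];M=[.519,-.215,.044];P=[.554,.523,.044]
top=np.hstack([crop(a,"top",[R],60),crop(b,"scene",[R],60)])
cv2.imwrite("pics/c1.png",top)
cv2.imwrite("pics/c2.png",np.hstack([crop(a,"top",[M],40),crop(a,"top",[P],40)]))
```

```text
top 167 125
scene 215 165
top 365 151
top 83 145
```

View pics/c1.png

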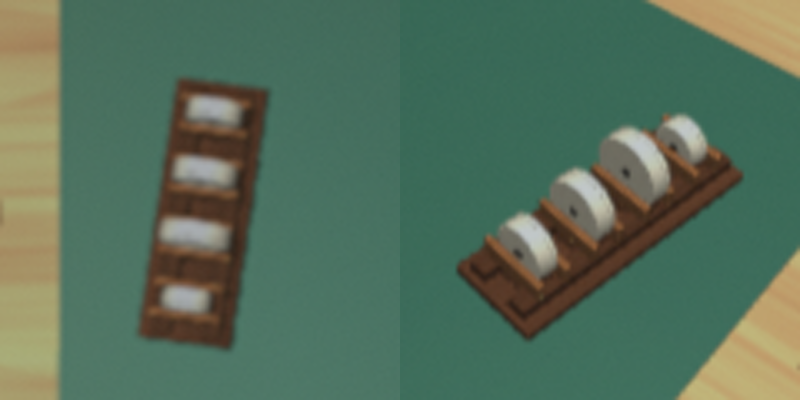

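View pics/c2.png

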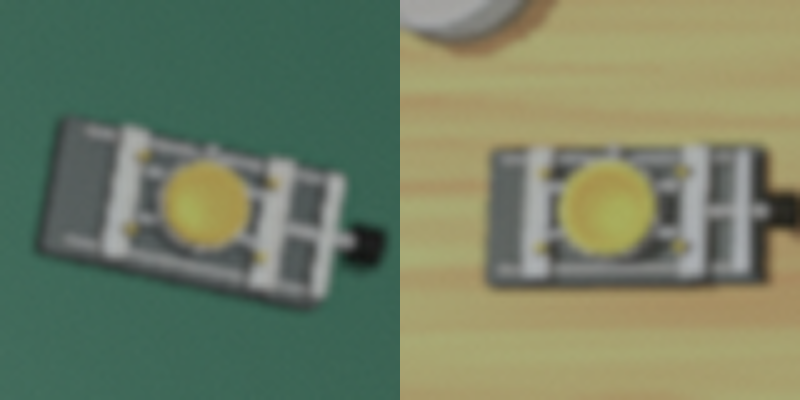

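View pics/scene0.png

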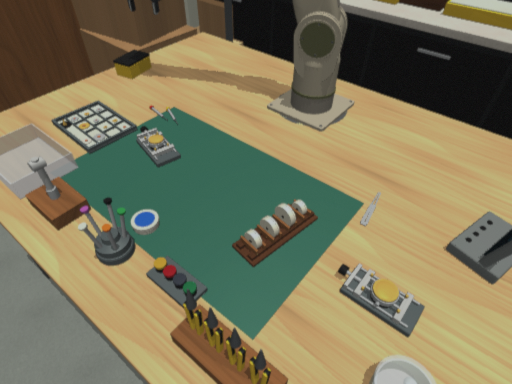

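The top crop shows four dies along the rack. By width, from the robot outward, they are 38, 56, 50 and 44, with the 44 farthest at crop pixel (214,111). The mat watch's back (about 17.6 px) is smaller than the parked one (about 19.4 px), so the mat watch is the 44. I'll measure both to confirm.

```bash
cat >> h.py <<'E'
def blob(im,kind,u,v,r,up=8):
    u0=int(u-r);v0=int(v-r);c=cv2.resize(im[v0:v0+2*r,u0:u0+2*r],None,fx=up,fy=up,interpolation=cv2.INTER_CUBIC)
    h=cv2.cvtColor(c,cv2.COLOR_RGB2HSV).astype(int)
    m=((h[...,0]<32)&(h[...,0]>12)&(h[...,1]>110)&(h[...,2]>110)) if kind=="brass" else ((h[...,1]<45)&(h[...,2]>130))
    n,l,s,ce=cv2.connectedComponentsWithStats(m.astype(np.uint8))
    return [dict(uv=((ce[i]+.5)/up-.5+[u0,v0]),w=s[i,2]/up,h=s[i,3]/up,a=s[i,4]/up**2) for i in range(1,n) if s[i,4]/up**2>15]
E
python3 - <<'E'
from h import *
np.set_printoptions(precision=4,suppress=True)
im=cv2.imread("pics/top0.png")[:,:,::-1].copy()
for nm,p,k in(("mat",(.519,-.215,.044),"brass"),("park",(.554,.523,.044),"brass")):
    u,v=proj("top",p)
    for b in blob(im,k,u,v,16): print(nm,b,ray("top",*b["uv"],.045), "dia mm",2*np.sqrt(b["a"]/np.pi)*1.18/452*1e3)
for k in blob(im,"white",227,185,60):
    print("die",k,ray("top",*k["uv"],.056),k["w"]*1.17/452*1e3)
for c in("top","scene"):
    get_image(c)
    for n in("back_top_44",):
        pass
    for d in find_in("die_44",c): print(c,round(d["p"],2),w(c,d["location"]))
    for d in regions_of("die_44",c): m=d["mask"];print(round(d["p"],2),m.sum(),np.argwhere(m).mean(0)[::-1],np.ptp(np.argwhere(m),0))
    for d in regions_of("rack",c)[:1]:
        print(cv2.minAreaRect(np.argwhere(d["mask"])[:,::-1].astype(np.float32)))
E
```

```text
mat {'uv': array([405.7688, 191.423 ]), 'w': np.float64(15.375), 'h': np.float64(15.125), 'a': np.float64(180.078125)} [ 0.5185 -0.2144  0.045 ] dia mm 39.53020912242476
park {'uv': array([124.0392, 186.0632]), 'w': np.float64(17.125), 'h': np.float64(16.5), 'a': np.float64(212.640625)} [0.5521 0.5218 0.045 ] dia mm 42.95579408519772
die {'uv': array([230.4636, 157.1471]), 'w': np.float64(14.625), 'h': np.float64(7.5), 'a': np.float64(82.6875)} [0.6197 0.2391 0.056 ] 37.856747787610615
die {'uv': array([227.419 , 175.4441]), 'w': np.float64(16.875), 'h': np.float64(8.125), 'a': np.float64(99.484375)} [0.5712 0.2477 0.056 ] 43.680862831858406
die {'uv': array([224.3773, 194.1901]), 'w': np.float64(19.25), 'h': np.float64(8.125), 'a': np.float64(117.109375)} [0.5221 0.2563 0.056 ] 49.828539823008846
die {'uv': array([222.0535, 214.1695]), 'w': np.float64(12.875), 'h': np.float64(7.625), 'a': np.float64(78.953125)} [0.4703 0.2629 0.056 ] 33.32688053097345
top 0.62 [0.475  0.2564 0.0502]
top 0.57 [0.5722 0.245  0.0621]
top 0.57 [0.5171 0.2522 0.0694]
0.64 167 [225.1198 194.7365] [ 9 21]
0.56 87 [222.954  214.2874] [ 7 13]
0.42 136 [228.0956 176.3162] [ 9 18]
((227.8053436279297, 188.06375122070312), (28.357166290283203, 78.8065414428711), 8.426968574523926)
scene 0.81 [0.575  0.2498 0.0537]
scene 0.79 [0.5262 0.2619 0.0589]
scene 0.71 [0.4815 0.2623 0.0462]
scene 0.45 [0.6212 0.2459 0.0478]
0.61 271 [269.5978 226.3838] [21 19]
0.6 272 [285.5551 214.0882] [19 20]
((274.17999267578125, 231.239990234375), (32.19999694824219, 85.19999694824219), 53.13010025024414)
```

```bash
cat >> h.py <<'E'
from scipy.spatial.transform import Rotation as Ro
def rot(yaw,tilt=0): # tool x at yaw, z down, then tilt about tool y (points to tool x)
    return Ro.from_matrix(np.array([[np.cos(yaw),np.sin(yaw),0],[np.sin(yaw),-np.cos(yaw),0],[0,0,-1]]))*Ro.from_rotvec([0,tilt,0])
def cmd(p0,R0,p,R): 
    return R0.inv().apply(np.array(p)-p0)/.2,(R0.inv()*R).as_rotvec()/(2*np.pi)
def cur():
    s=observe();q=s["ee_rot"];return s["ee_pos"],Ro.from_quat([q[1],q[2],q[3],q[0]])
E
python3 - <<'E'
from h import *
np.set_printoptions(precision=4,suppress=True)
p0,R0=cur();p1=np.array([.62,.242,.17]);
y0=.352
for i in range(1,6):
    f=i/5;p=p0+(p1-p0)*f if i<5 else p1;R=rot(y0+(-.16-y0)*f)
    pp=p0+(p1-p0)*(i-1)/5;Rp=rot(y0+(-.16-y0)*(i-1)/5) if i>1 else R0
    print(cmd(pp,Rp,p,R),p)
E
```

```text
(array([ 0.6654, -0.6386,  0.0613]), array([ 0.    , -0.    ,  0.0163])) [ 0.2963 -0.421   0.2191]
(array([ 0.5968, -0.7031,  0.0613]), array([0.    , 0.    , 0.0163])) [ 0.3772 -0.2552  0.2068]
(array([ 0.5218, -0.7604,  0.0613]), array([0.    , 0.    , 0.0163])) [ 0.4581 -0.0895  0.1945]
(array([ 0.4413, -0.8098,  0.0613]), array([0.    , 0.    , 0.0163])) [0.5391 0.0763 0.1823]
(array([ 0.3563, -0.8507,  0.0613]), array([0.    , 0.    , 0.0163])) [0.62  0.242 0.17 ]
```

Request:
jog_arm:
  rows:
    - {"offset": [0.665,-0.639,0.06],"turn": [0,0,0.0163]}
    - {"offset": [0.665,-0.639,0.06],"turn": [0,0,0.0163]}
    - {"offset": [0.665,-0.639,0.06],"turn": [0,0,0.0163]}
    - {"offset": [0.665,-0.639,0.06],"turn": [0,0,0.0163]}
    - {"offset": [0.665,-0.639,0.06],"turn": [0,0,0.0163]}
    - {"offset": [0.665,-0.639,0.06],"turn": [0,0,0.0163]}
  fingers: 80
  squeeze: 30

```text
t: 2.1
ee_pos: [0.2965, -0.4206, 0.2197]
ee_rot: [0.0, 0.992, 0.125, 0.0]
ft_force: [-0.4, -0.3, 0.6]
gripper_width: 0.932
gripper_force: 0.0
```

Request:
jog_arm:
  rows:
    - {"offset": [0.597,-0.703,0.06],"turn": [0,0,0.0163]}
    - {"offset": [0.597,-0.703,0.06],"turn": [0,0,0.0163]}
    - {"offset": [0.597,-0.703,0.06],"turn": [0,0,0.0163]}
    - {"offset": [0.597,-0.703,0.06],"turn": [0,0,0.0163]}
    - {"offset": [0.597,-0.703,0.06],"turn": [0,0,0.0163]}
    - {"offset": [0.597,-0.703,0.06],"turn": [0,0,0.0163]}

```text
t: 2.7
ee_pos: [0.3771, -0.2561, 0.2075]
ee_rot: [0.0, 0.997, 0.073, 0.0]
ft_force: [0.6, -0.6, -0.5]
gripper_width: 0.936
gripper_force: 0.0
```

Request:
jog_arm:
  rows:
    - {"offset": [0.522,-0.76,0.06],"turn": [0,0,0.0163]}
    - {"offset": [0.522,-0.76,0.06],"turn": [0,0,0.0163]}
    - {"offset": [0.522,-0.76,0.06],"turn": [0,0,0.0163]}
    - {"offset": [0.522,-0.76,0.06],"turn": [0,0,0.0163]}
    - {"offset": [0.522,-0.76,0.06],"turn": [0,0,0.0163]}
    - {"offset": [0.522,-0.76,0.06],"turn": [0,0,0.0163]}

```text
t: 3.3
ee_pos: [0.4583, -0.0911, 0.1952]
ee_rot: [-0.0, 1.0, 0.022, -0.0]
ft_force: [-0.0, -1.1, 0.3]
gripper_width: 0.933
gripper_force: 0.0
```

Request:
jog_arm:
  rows:
    - {"offset": [0.441,-0.81,0.06],"turn": [0,0,0.0163]}
    - {"offset": [0.441,-0.81,0.06],"turn": [0,0,0.0163]}
    - {"offset": [0.441,-0.81,0.06],"turn": [0,0,0.0163]}
    - {"offset": [0.441,-0.81,0.06],"turn": [0,0,0.0163]}
    - {"offset": [0.441,-0.81,0.06],"turn": [0,0,0.0163]}
    - {"offset": [0.441,-0.81,0.06],"turn": [0,0,0.0163]}

```text
t: 3.9
ee_pos: [0.5395, 0.0741, 0.1828]
ee_rot: [0.0, 1.0, -0.03, -0.001]
ft_force: [-0.0, -0.5, -0.2]
gripper_width: 0.94
gripper_force: 0.0
```

Request:
jog_arm:
  rows:
    - {"offset": [0.356,-0.85,0.06],"turn": [0,0,0.0163]}
    - {"offset": [0.356,-0.85,0.06],"turn": [0,0,0.0163]}
    - {"offset": [0.356,-0.85,0.06],"turn": [0,0,0.0163]}
    - {"offset": [0.356,-0.85,0.06],"turn": [0,0,0.0163]}
    - {"offset": [0.356,-0.85,0.06],"turn": [0,0,0.0163]}
    - {"offset": [0.356,-0.85,0.06],"turn": [0,0,0.0163]}

```text
t: 4.5
ee_pos: [0.6208, 0.2392, 0.1707]
ee_rot: [0.001, 0.997, -0.081, -0.0]
ft_force: [-0.1, -0.5, -0.2]
gripper_width: 0.938
gripper_force: 0.0
```

Request:
jog_arm:
  rows:
    - {"offset": [0,-0.006,0.5]}
    - {"offset": [0,-0.006,0.5]}
    - {"offset": [0,-0.006,0.5]}
    - {"offset": [0,-0.006,0.5]}
    - {"offset": [0,-0.006,0.5]}
  fingers: 58

```text
schema error: expected keys offset, turn
```

Run:
```python
from h import *
im=save("scene","s1.png");print(observe()["ee_pos"],observe()["gripper_width"])
print(proj("scene",(.62,.24,.045)))
u,v=proj("scene",(.6,.24,.06)).astype(int)
c=im[v-50:v+50,u-60:u+60];cv2.imwrite("pics/s1c.png",cv2.resize(c,(720,600),interpolation=cv2.INTER_CUBIC)[:,:,::-1]);print(u,v)
```

```text
[0.62085639 0.2384338  0.1710233 ] 0.9369725908589226
[253.4363732  237.63584297]
259 227
```

View pics/s1c.png

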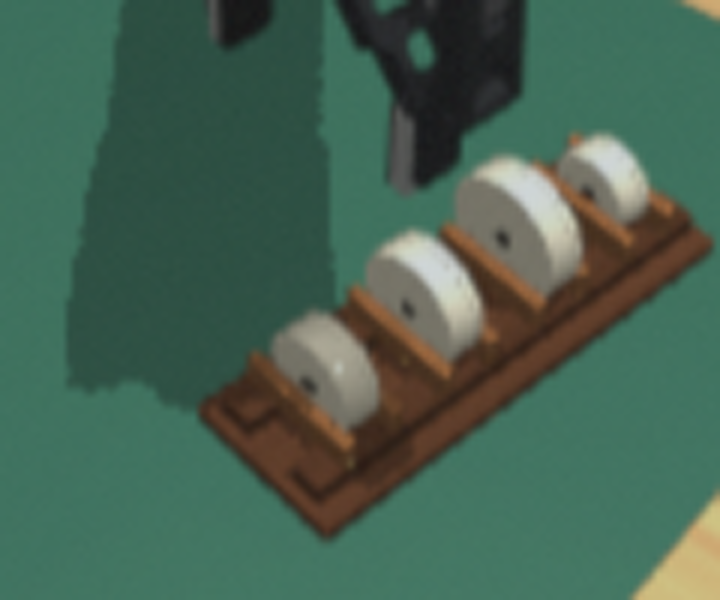

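The picture shows the gripper open above the far die. The 44 mm die is at crop (325,370), its solid face with a dark centre dot points away from the robot, and low dividers stand beside it. I'll descend with the pads straddling its diameter.

Request:
jog_arm:
  rows:
    - {"offset": [0,-0.01,0.5],"turn": [0,0,0]}
    - {"offset": [0,-0.01,0.5],"turn": [0,0,0]}
    - {"offset": [0,-0.01,0.5],"turn": [0,0,0]}
    - {"offset": [0,-0.01,0.5],"turn": [0,0,0]}
    - {"offset": [0,-0.01,0.5],"turn": [0,0,0]}
  fingers: 58

```text
t: 5.05
ee_pos: [0.6222, 0.2434, 0.0748]
ee_rot: [-0.001, 0.997, -0.081, 0.002]
ft_force: [0.9, -0.7, 1.4]
gripper_width: 0.674
gripper_force: 0.0
```

Run:
```python
from h import *
im=save("scene","s2.png");print(observe()["ee_pos"],observe()["gripper_width"])
u,v=259,227
c=im[v-50:v+50,u-60:u+60];cv2.imwrite("pics/s2c.png",cv2.resize(c,(720,600),interpolation=cv2.INTER_CUBIC)[:,:,::-1])
```

```text
[0.62216617 0.24380582 0.07483729] 0.6766810199135243
```

View pics/s2c.png

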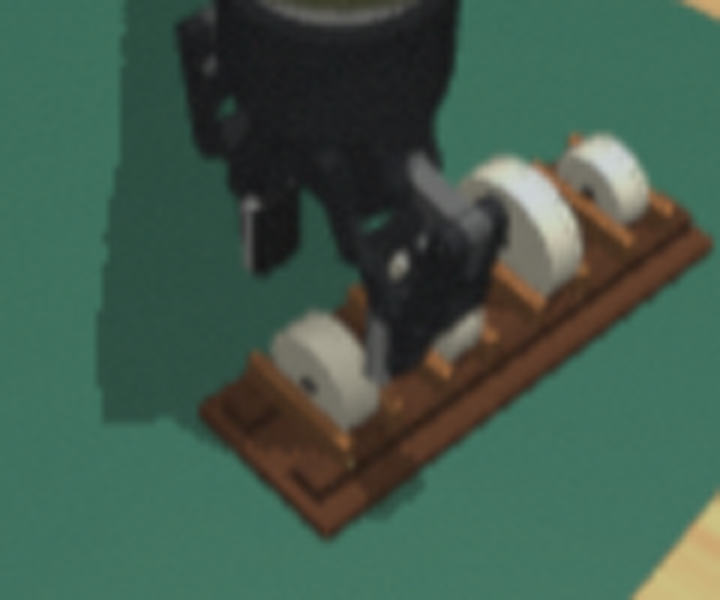

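Both fingertips now straddle the 44 mm die, at about (375,375) and (262,268) in the crop.

Run:
```python
from h import *
np.set_printoptions(precision=4,suppress=True)
for z in(.075,.08,.085): print(z,ray("scene",261.5,239.5,z),ray("scene",242.7,221.7,z))
print("hole",ray("scene",199+308/6,177+383/6,.038)); print(cur()[0],cur()[1].as_euler("xyz"))
d=np.array([np.cos(-.16),np.sin(-.16),0]);im=cv2.imread("pics/top0.png")[:,:,::-1].copy()
h=ray("scene",199+308/6,177+383/6,.038);print("centre",h-d*.008)
```

```text
0.075 [0.6312 0.2707 0.075 ] [0.6192 0.2086 0.075 ]
0.08 [0.6343 0.273  0.08  ] [0.6224 0.2114 0.08  ]
0.085 [0.6374 0.2753 0.085 ] [0.6256 0.2142 0.085 ]
hole [0.6271 0.2369 0.038 ]
[0.6222 0.2438 0.0748] [-3.1396 -0.0042 -0.1614]
centre [0.6192 0.2382 0.038 ]
```

Request:
jog_arm:
  rows:
    - {"offset": [-0.01,0.024,0],"turn": [0,0,0]}
    - {"offset": [-0.01,0.024,0.08],"turn": [0,0,0]}
    - {"offset": [-0.01,0.024,0.16],"turn": [0,0,0]}
    - {"offset": [-0.01,0.024,0.18],"turn": [0,0,0]}
    - {"offset": [-0.01,0.024,0.18],"turn": [0,0,0]}
  fingers: 52

```text
t: 5.6
ee_pos: [0.6167, 0.2391, 0.0336]
ee_rot: [0.001, 0.997, -0.08, -0.001]
ft_force: [0.0, 0.5, -0.3]
gripper_width: 0.609
gripper_force: 0.0
```

Request:
jog_arm:
  rows:
    - {"offset": [0,0,0.01],"turn": [0,0,0]}
    - {"offset": [0,0,0.02],"turn": [0,0,0]}
    - {"offset": [0,0,0.02],"turn": [0,0,0]}

```text
t: 5.9
ee_pos: [0.6177, 0.2394, 0.0313]
ee_rot: [-0.0, 0.997, -0.08, 0.0]
ft_force: [-0.4, -1.3, 0.7]
gripper_width: 0.608
gripper_force: 0.0
```

Request:
jog_arm:
  rows:
    - {"offset": [0,0,0.006],"turn": [0,0,0]}
    - {"offset": [0,0,0.012],"turn": [0,0,0]}
    - {"offset": [0,0,0.012],"turn": [0,0,0]}

```text
t: 6.2
ee_pos: [0.6181, 0.2396, 0.0298]
ee_rot: [-0.0, 0.997, -0.08, 0.001]
ft_force: [-1.9, -0.5, 7.0]
gripper_width: 0.606
gripper_force: 3.4
```

Request:
jog_arm:
  rows:
    - {"offset": [0,0,-0.01],"turn": [0,0,0]}
    - {"offset": [0,0,-0.01],"turn": [0,0,0]}
    - {"offset": [0,0,-0.01],"turn": [0,0,0]}
    - {"offset": [0,0,-0.01],"turn": [0,0,0]}
    - {"offset": [0,0,-0.01],"turn": [0,0,0]}
    - {"offset": [0,0,-0.01],"turn": [0,0,0]}
    - {"offset": [0,0,-0.01],"turn": [0,0,0]}
  fingers: 38
  squeeze: 40

```text
t: 6.9
ee_pos: [0.6185, 0.2396, 0.0319]
ee_rot: [-0.0, 0.997, -0.08, 0.001]
ft_force: [0.4, -0.5, 6.9]
gripper_width: 0.496
gripper_force: 43.4
```

Request:
jog_arm:
  rows:
    - {"offset": [0,0,-0.02],"turn": [0,0,0]}
    - {"offset": [0,0,-0.05],"turn": [0,0,0]}
    - {"offset": [0,0,-0.1],"turn": [0,0,0]}
    - {"offset": [0,0,-0.1],"turn": [0,0,0]}

```text
t: 7.3
ee_pos: [0.6183, 0.2398, 0.0526]
ee_rot: [-0.0, 0.997, -0.08, 0.001]
ft_force: [-0.0, -0.9, 0.8]
gripper_width: 0.497
gripper_force: 40.6
```

Run:
```python
from h import *
im=save("scene","s3.png");s=observe();print(s["ee_pos"],s["gripper_width"],s["gripper_force"],s["ft_force"])
u,v=259,227
c=im[v-50:v+50,u-60:u+60];cv2.imwrite("pics/s3c.png",cv2.resize(c,(720,600),interpolation=cv2.INTER_CUBIC)[:,:,::-1])
```

```text
[0.61802822 0.23960271 0.05187249] 0.4884488300096311 40.60856893658638 [ 0.64494597 -0.49353225  0.04567347]
```

View pics/s3c.png

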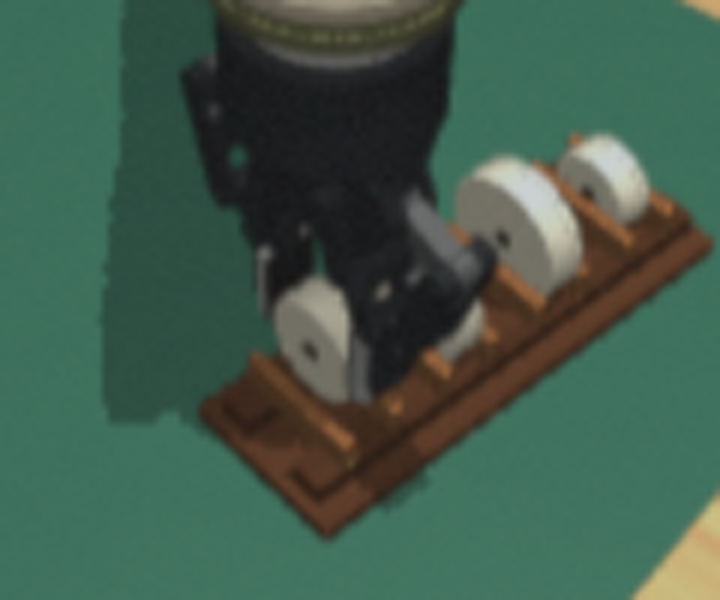

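The die hangs in the pads at about (315,345), clear of its slot, so I'll carry it to the middle of the mat.

Request:
jog_arm:
  rows:
    - {"offset": [0,0,-0.15],"turn": [0,0,0]}
    - {"offset": [0,0,-0.3],"turn": [0,0,0]}
    - {"offset": [-0.02,0.08,-0.38],"turn": [0,0,0]}
    - {"offset": [-0.07,0.25,-0.38],"turn": [0,0,0]}
    - {"offset": [-0.12,0.45,-0.38],"turn": [0,0,0]}
    - {"offset": [-0.18,0.65,-0.38],"turn": [0,0,0]}
    - {"offset": [-0.23,0.85,-0.38],"turn": [0,0,0]}
    - {"offset": [-0.25,0.95,-0.38],"turn": [0,0,0]}
    - {"offset": [-0.25,0.95,-0.38],"turn": [0,0,0]}

```text
t: 8.25
ee_pos: [0.5372, 0.0558, 0.1267]
ee_rot: [0.001, 0.997, -0.082, -0.0]
ft_force: [0.4, 0.3, 0.1]
gripper_width: 0.5
gripper_force: 40.7
```

Request:
jog_arm:
  rows:
    - {"offset": [0,0.1,0],"turn": [0,0.015,0]}
    - {"offset": [0,0.1,0],"turn": [0,0.035,0]}
    - {"offset": [0,0.1,0],"turn": [0,0.055,0]}
    - {"offset": [0,0.1,0],"turn": [0,0.075,0]}
    - {"offset": [0,0.1,0],"turn": [0,0.095,0]}
    - {"offset": [0,0.1,0],"turn": [0,0.115,0]}
    - {"offset": [0,0.1,0],"turn": [0,0.135,0]}
    - {"offset": [0,0.1,0],"turn": [0,0.15,0]}
    - {"offset": [0,0.1,0],"turn": [0,0.16,0]}
    - {"offset": [0,0.1,0],"turn": [0,0.16,0]}
    - {"offset": [0,0.1,0],"turn": [0,0.16,0]}

```text
t: 9.35
ee_pos: [0.5322, 0.0545, 0.1348]
ee_rot: [0.053, 0.904, -0.084, 0.415]
ft_force: [-0.2, 1.6, 0.1]
gripper_width: 0.5
gripper_force: 41.4
```

Run:
```python
from h import *
im=save("scene","s4.png");s=observe();p,R=cur();print(p,R.as_matrix(),s["gripper_width"],s["gripper_force"],s["qpos"])
u,v=proj("scene",p).astype(int);print(u,v)
c=im[v-50:v+50,u-60:u+60];cv2.imwrite("pics/s4c.png",cv2.resize(c,(720,600),interpolation=cv2.INTER_CUBIC)[:,:,::-1])
```

```text
[0.53233833 0.05792856 0.13485135] [[ 0.64210601 -0.18894148  0.74296769]
 [-0.10227804 -0.98160208 -0.16123447]
 [ 0.75976251  0.02754034 -0.64961716]] 0.49366251576336484 41.38558030128479 [ 1.14698269 -0.4985503  -1.46788559  2.41553851  0.36712821  0.06577179
 -2.60322373]
218 153
```

View pics/s4c.png

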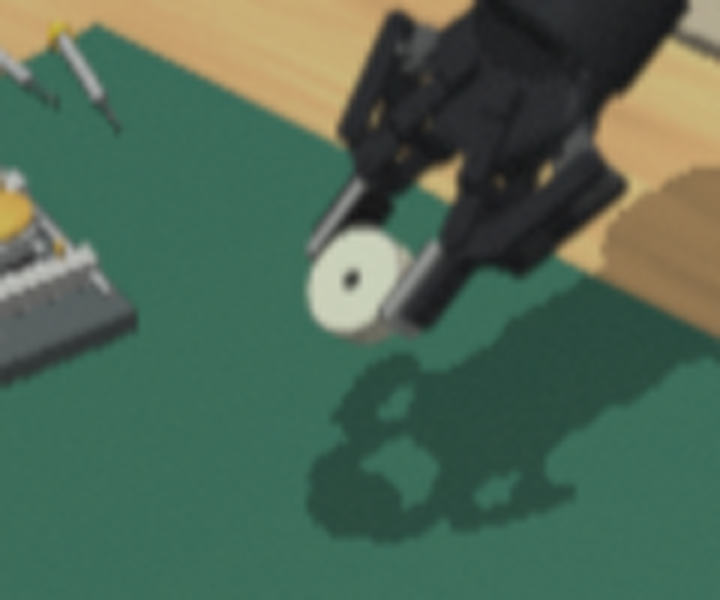

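The die is held by its rim with the solid face turning upward, centre dot at crop (350,280). Several joints have reached their limits, so I'll move outward before lowering.

Request:
jog_arm:
  rows:
    - {"offset": [0.1,0.01,0.12],"turn": [0,0,0]}
    - {"offset": [0.2,0.02,0.24],"turn": [0,0,0]}
    - {"offset": [0.3,0.03,0.36],"turn": [0,0,0]}
    - {"offset": [0.4,0.034,0.47],"turn": [0,0,0]}
    - {"offset": [0.4,0.034,0.47],"turn": [0,0,0]}
    - {"offset": [0.4,0.034,0.47],"turn": [0,0,0]}
    - {"offset": [0.4,0.034,0.47],"turn": [0,0,0]}

```text
t: 10.1
ee_pos: [0.5951, 0.0146, 0.1752]
ee_rot: [0.042, 0.903, -0.073, 0.42]
ft_force: [-0.2, 0.4, 0.0]
gripper_width: 0.497
gripper_force: 41.4
```

```bash
cat > st.py <<'E'
from h import *
np.set_printoptions(precision=3,suppress=True)
s=observe();p,R=cur();print(s["t"],p,R.as_matrix(),s["gripper_width"],s["gripper_force"],s["qpos"],s["ft_force"])
E
python3 st.py
```

```text
10.1 [0.595 0.015 0.175] [[ 0.636 -0.166  0.754]
 [-0.096 -0.986 -0.136]
 [ 0.766  0.014 -0.643]] 0.49718635109164966 41.385814771056175 [ 1.336 -0.322 -1.469  2.293  0.254  0.066 -2.245] [-0.206  0.435  0.024]
```

Request:
jog_arm:
  rows:
    - {"offset": [0,0,0],"turn": [0,-0.02,0]}
    - {"offset": [0,0,0],"turn": [0,-0.04,0]}
    - {"offset": [0,0,0],"turn": [0,-0.06,0]}
    - {"offset": [0,0,0],"turn": [0,-0.08,0]}
    - {"offset": [0,0,0],"turn": [0,-0.1,0]}
    - {"offset": [0,0,0],"turn": [0,-0.12,0]}
    - {"offset": [0,0,0],"turn": [0,-0.139,0]}
    - {"offset": [0,0,0],"turn": [0,-0.139,0]}
    - {"offset": [0,0,0],"turn": [0,-0.139,0]}

```text
t: 11.0
ee_pos: [0.5956, 0.0148, 0.1751]
ee_rot: [0.007, 0.996, -0.084, -0.0]
ft_force: [0.0, 1.1, -0.3]
gripper_width: 0.496
gripper_force: 41.4
```

```bash
python3 st.py
```

```text
11.0 [0.596 0.015 0.175] [[ 0.986 -0.167 -0.001]
 [-0.167 -0.986 -0.013]
 [ 0.001  0.013 -1.   ]] 0.4963887037122715 41.38326331973076 [ 0.768  0.599 -1.207  1.57   0.579  1.377 -2.24 ] [ 0.002  1.085 -0.279]
```

Request:
jog_arm:
  rows:
    - {"offset": [0,0,0],"turn": [0,0,-0.022]}
    - {"offset": [-0.05,0,0],"turn": [0,0,-0.044]}
    - {"offset": [-0.1,0,0],"turn": [0,0,-0.066]}
    - {"offset": [-0.15,0,0],"turn": [0,0,-0.088]}
    - {"offset": [-0.2,0,0],"turn": [0,0,-0.11]}
    - {"offset": [-0.25,0,0],"turn": [0,0,-0.132]}
    - {"offset": [-0.3,0,0],"turn": [0,0,-0.154]}
    - {"offset": [-0.3,0,0],"turn": [0,0,-0.176]}
    - {"offset": [-0.3,0,0],"turn": [0,0,-0.198]}
    - {"offset": [-0.3,0,0],"turn": [0,0,-0.22]}
    - {"offset": [-0.3,0,0],"turn": [0,0,-0.242]}
    - {"offset": [-0.3,0,0],"turn": [0,0,-0.264]}
    - {"offset": [-0.3,0,0],"turn": [0,0,-0.277]}
    - {"offset": [-0.3,0,0],"turn": [0,0,-0.277]}

```text
t: 12.4
ee_pos: [0.5355, 0.0234, 0.1759]
ee_rot: [0.006, 0.706, 0.708, -0.006]
ft_force: [1.0, -0.5, 0.0]
gripper_width: 0.497
gripper_force: 41.4
```

```bash
python3 st.py
```

```text
12.4 [0.536 0.023 0.176] [[-0.002  1.     0.   ]
 [ 1.     0.002 -0.017]
 [-0.017 -0.    -1.   ]] 0.4972986706912563 41.38125166296959 [ 0.963  0.61  -1.451  1.722  0.632  1.388 -0.597] [ 0.983 -0.489  0.013]
```

Request:
jog_arm:
  rows:
    - {"offset": [0,0,0],"turn": [0,0.02,0]}
    - {"offset": [0,0,0],"turn": [0,0.04,0]}
    - {"offset": [0,0,0],"turn": [0,0.06,0]}
    - {"offset": [0,0,0],"turn": [0,0.08,0]}
    - {"offset": [0,0,0],"turn": [0,0.1,0]}
    - {"offset": [0,0,0],"turn": [0,0.12,0]}
    - {"offset": [0,0,0],"turn": [0,0.14,0]}
    - {"offset": [0,0,0],"turn": [0,0.14,0]}

```text
t: 13.2
ee_pos: [0.5358, 0.0204, 0.1727]
ee_rot: [-0.3, 0.645, 0.638, 0.296]
ft_force: [0.4, -0.7, -0.5]
gripper_width: 0.499
gripper_force: 41.4
```

```bash
python3 st.py
```

```text
13.2 [0.536 0.02  0.173] [[ 0.012  1.     0.   ]
 [ 0.645 -0.008  0.764]
 [ 0.764 -0.009 -0.645]] 0.4986062530270121 41.39411620795727 [ 1.312  0.988 -1.432  1.702  0.111  1.226 -0.055] [ 0.375 -0.651 -0.533]
```

Request:
jog_arm:
  rows:
    - {"offset": [-0.14,0.002,0.12],"turn": [0,0,0]}
    - {"offset": [-0.28,0.003,0.24],"turn": [0,0,0]}
    - {"offset": [-0.4,0.005,0.34],"turn": [0,0,0]}
    - {"offset": [-0.5,0.006,0.42],"turn": [0,0,0]}
    - {"offset": [-0.56,0.007,0.47],"turn": [0,0,0]}
    - {"offset": [-0.56,0.007,0.47],"turn": [0,0,0]}
    - {"offset": [-0.56,0.007,0.47],"turn": [0,0,0]}

```text
t: 13.9
ee_pos: [0.5377, 0.0226, 0.031]
ee_rot: [-0.297, 0.642, 0.642, 0.296]
ft_force: [-0.3, -1.0, 0.3]
gripper_width: 0.492
gripper_force: 41.4
```

Request:
jog_arm:
  rows:
    - {"offset": [-0.008,0,0.0065],"turn": [0,0,0]}
    - {"offset": [-0.016,0,0.013],"turn": [0,0,0]}
    - {"offset": [-0.016,0,0.013],"turn": [0,0,0]}

```text
t: 14.2
ee_pos: [0.5373, 0.0221, 0.0255]
ee_rot: [-0.297, 0.642, 0.641, 0.296]
ft_force: [0.2, 0.5, 0.1]
gripper_width: 0.494
gripper_force: 41.4
```

```bash
python3 st.py
```

```text
14.2 [0.537 0.022 0.025] [[ 0.002  1.    -0.002]
 [ 0.648 -0.     0.762]
 [ 0.762 -0.003 -0.648]] 0.494477379368893 41.39215998351574 [ 1.235  1.151 -1.253  1.745  0.238  1.065  0.053] [0.158 0.544 0.082]
```

Request:
jog_arm:
  rows:
    - {"offset": [-0.008,0,0.0065],"turn": [0,0,0]}
    - {"offset": [-0.018,0,0.015],"turn": [0,0,0]}
    - {"offset": [-0.018,0,0.015],"turn": [0,0,0]}

```text
t: 14.5
ee_pos: [0.537, 0.0222, 0.0202]
ee_rot: [-0.298, 0.642, 0.641, 0.296]
ft_force: [0.4, 0.5, -0.4]
gripper_width: 0.494
gripper_force: 41.4
```

Request:
jog_arm:
  rows:
    - {"offset": [-0.006,0,0.005],"turn": [0,0,0]}
    - {"offset": [-0.008,0,0.0065],"turn": [0,0,0]}
    - {"offset": [-0.008,0,0.0065],"turn": [0,0,0]}

```text
t: 14.8
ee_pos: [0.5372, 0.0222, 0.0185]
ee_rot: [-0.298, 0.642, 0.641, 0.296]
ft_force: [-0.4, -0.3, -0.9]
gripper_width: 0.498
gripper_force: 41.4
```

Request:
jog_arm:
  rows:
    - {"offset": [0,0,0],"turn": [0,0,0]}
    - {"offset": [0,0,0],"turn": [0,0,0]}
    - {"offset": [0,0,0],"turn": [0,0,0]}
    - {"offset": [0,0,0],"turn": [0,0,0]}
    - {"offset": [0,0,0],"turn": [0,0,0]}
    - {"offset": [0,0,-0.2],"turn": [0,0,0]}
    - {"offset": [0,0,-0.4],"turn": [0,0,0]}
    - {"offset": [0,0,-0.5],"turn": [0,0,0]}
    - {"offset": [0,0,-0.5],"turn": [0,0,0]}
  fingers: 66

```text
t: 15.7
ee_pos: [0.5389, -0.0569, 0.0847]
ee_rot: [-0.296, 0.643, 0.641, 0.297]
ft_force: [-0.7, -0.3, -0.1]
gripper_width: 0.768
gripper_force: 0.0
```

```bash
python3 st.py;python3 - <<'E'
from h import *
im=save("scene","s5.png");t=save("top","t5.png")
u,v=proj("scene",(.537,.03,.02)).astype(int);print(u,v)
a=im[v-40:v+40,u-40:u+40]
u,v=proj("top",(.537,.03,.02)).astype(int);print(u,v)
b=t[v-40:v+40,u-40:u+40]
cv2.imwrite("pics/s5c.png",cv2.resize(np.hstack([a,b]),(800,400),interpolation=cv2.INTER_CUBIC)[:,:,::-1])
for k in blob(t,"white",u,v,30): print(k,ray("top",*k["uv"],.016))
for d in spot_point("die_44","top")+spot_point("die_44","scene"):pass
for c in("top","scene"):
  for d in spot_point("die_44",c): print(c,d["p"],w(c,d["location"]))
E
```

```text
15.7 [ 0.539 -0.057  0.085] [[ 0.003  1.     0.003]
 [ 0.649 -0.004  0.761]
 [ 0.761 -0.    -0.649]] 0.7678459541113072 0.0 [ 1.322  1.105 -1.299  1.638  0.2    1.252  0.091] [-0.688 -0.271 -0.15 ]
212 184
310 188
{'uv': array([318.7650598 , 188.05466927]), 'w': np.float64(16.875), 'h': np.float64(16.5), 'a': np.float64(214.25)} [0.53756564 0.00699962 0.016     ]
top 0.64 [ 0.53917239  0.00903329 -0.00093302]
top 0.64 [0.50909692 0.25713611 0.04772124]
top 0.61 [0.4661105  0.26159107 0.03566797]
top 0.58 [0.56258899 0.24485625 0.04432809]
top 0.15 [ 0.5200303  -0.21561345  0.04597371]
scene 0.7 [0.51280916 0.26016539 0.04420413]
scene 0.58 [ 0.53806388  0.00543772 -0.00391938]
scene 0.58 [0.56001036 0.24382667 0.04475412]
scene 0.54 [0.46746775 0.25965823 0.03239103]
```

View pics/s5c.png

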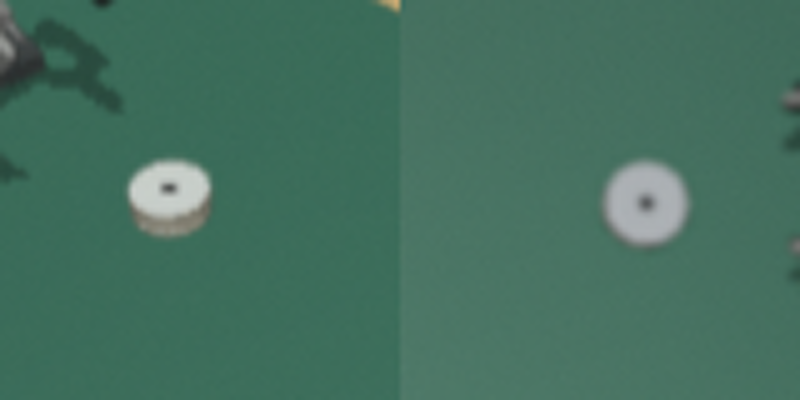

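The die lies flat with its solid face up, at about (645,203) in the top half of the crop and close to (0.5375, 0.007) in the world. Next I'll bring the tool upright above it.

Request:
jog_arm:
  rows:
    - {"offset": [0.05,0,0],"turn": [0,-0.02,0]}
    - {"offset": [0.1,-0.002,0.05],"turn": [0,-0.04,0]}
    - {"offset": [0.16,-0.004,0.1],"turn": [0,-0.06,0]}
    - {"offset": [0.22,-0.005,0.15],"turn": [0,-0.08,0]}
    - {"offset": [0.265,-0.006,0.195],"turn": [0,-0.1,0]}
    - {"offset": [0.265,-0.006,0.195],"turn": [0,-0.12,0]}
    - {"offset": [0.265,-0.006,0.195],"turn": [0,-0.1375,0]}
    - {"offset": [0.265,-0.006,0.195],"turn": [0,-0.1375,0]}
    - {"offset": [0.265,-0.006,0.195],"turn": [0,-0.1375,0]}

```text
t: 16.9
ee_pos: [0.5358, 0.0108, 0.098]
ee_rot: [-0.003, 0.706, 0.708, -0.0]
ft_force: [0.6, -0.2, -0.4]
gripper_width: 0.777
gripper_force: 0.0
```

```bash
python3 st.py
```

```text
16.9 [0.536 0.011 0.098] [[-0.002  1.    -0.004]
 [ 1.     0.002  0.004]
 [ 0.004 -0.004 -1.   ]] 0.7768067793455194 0.0 [ 0.849  0.539 -1.178  1.804  0.536  1.172 -0.497] [ 0.556 -0.158 -0.362]
```

Request:
jog_arm:
  rows:
    - {"offset": [-0.02,0.008,0.1],"turn": [0,0,0]}
    - {"offset": [-0.02,0.008,0.25],"turn": [0,0,0]}
    - {"offset": [-0.02,0.008,0.38],"turn": [0,0,0]}
    - {"offset": [-0.02,0.008,0.46],"turn": [0,0,0]}
    - {"offset": [-0.02,0.008,0.47],"turn": [0,0,0]}
    - {"offset": [-0.02,0.008,0.47],"turn": [0,0,0]}

```text
t: 17.5
ee_pos: [0.5376, 0.0059, 0.0044]
ee_rot: [-0.003, 0.707, 0.707, 0.0]
ft_force: [-0.1, -0.1, 0.8]
gripper_width: 0.777
gripper_force: 0.0
```

Request:
jog_arm:
  rows:
    - {"offset": [0,0,0],"turn": [0,0,0]}
    - {"offset": [0,0,0],"turn": [0,0,0]}
    - {"offset": [0,0,0],"turn": [0,0,0]}
    - {"offset": [0,0,0],"turn": [0,0,0]}
    - {"offset": [0,0,0],"turn": [0,0,0]}
    - {"offset": [0,0,0],"turn": [0,0,0]}
  fingers: 40
  squeeze: 20

```text
t: 18.1
ee_pos: [0.5384, 0.0062, 0.0057]
ee_rot: [-0.001, 0.707, 0.707, 0.0]
ft_force: [-1.8, -2.1, 5.4]
gripper_width: 0.507
gripper_force: 19.9
```

```bash
python3 st.py
```

```text
18.1 [0.538 0.006 0.006] [[-0.     1.    -0.001]
 [ 1.     0.     0.002]
 [ 0.002 -0.001 -1.   ]] 0.5073046685744133 19.86689329147339 [ 0.761  0.657 -1.059  1.863  0.667  1.03  -0.578] [-1.801 -2.061  5.415]
```

Request:
jog_arm:
  rows:
    - {"offset": [0,0,0],"turn": [0,0,0]}
    - {"offset": [0,0,0],"turn": [0,0,0]}
    - {"offset": [0,0,-0.005],"turn": [0,0,0]}
    - {"offset": [0,0,-0.005],"turn": [0,0,-0.02]}
    - {"offset": [0,0,-0.005],"turn": [0,0,-0.04]}
    - {"offset": [0,0,-0.005],"turn": [0,0,-0.06]}
    - {"offset": [0,0,-0.005],"turn": [0,0,-0.08]}
    - {"offset": [0,0,-0.005],"turn": [0,0,-0.1]}
    - {"offset": [0,0,-0.005],"turn": [0,0,-0.12]}
    - {"offset": [0,0,-0.005],"turn": [0,0,-0.14]}
    - {"offset": [0,0,-0.005],"turn": [0,0,-0.16]}
    - {"offset": [0,0,-0.005],"turn": [0,0,-0.18]}
    - {"offset": [0,0,-0.005],"turn": [0,0,-0.2]}
    - {"offset": [0,0,-0.005],"turn": [0,0,-0.22]}
    - {"offset": [0,0,-0.005],"turn": [0,0,-0.24]}
    - {"offset": [0,0,-0.005],"turn": [0,0,-0.25]}
    - {"offset": [0,0,-0.005],"turn": [0,0,-0.25]}
    - {"offset": [0,0,-0.005],"turn": [0,0,-0.25]}
    - {"offset": [0,0,-0.005],"turn": [0,0,-0.25]}
  fingers: 70

```text
t: 20.0
ee_pos: [0.5376, 0.0061, 0.0054]
ee_rot: [-0.001, 0.001, 1.0, 0.001]
ft_force: [-0.4, 0.3, -0.7]
gripper_width: 0.82
gripper_force: 0.0
```

```bash
python3 st.py
```

```text
20.0 [0.538 0.006 0.005] [[-1.     0.002 -0.003]
 [ 0.002  1.     0.002]
 [ 0.003  0.002 -1.   ]] 0.8199275808141064 0.0 [ 0.902  0.866 -1.309  1.859  0.913  1.189  0.842] [-0.402  0.323 -0.748]
```

Request:
jog_arm:
  rows:
    - {"offset": [0,0,0],"turn": [0,0,0]}
    - {"offset": [0,0,0],"turn": [0,0,0]}
    - {"offset": [0,0,0],"turn": [0,0,0]}
    - {"offset": [0,0,0],"turn": [0,0,0]}
    - {"offset": [0,0,0],"turn": [0,0,0]}
    - {"offset": [0,0,0],"turn": [0,0,0]}
  fingers: 40
  squeeze: 25

```text
t: 20.6
ee_pos: [0.5376, 0.0062, 0.0057]
ee_rot: [-0.001, -0.0, 1.0, 0.001]
ft_force: [-1.8, -0.1, 5.8]
gripper_width: 0.501
gripper_force: 25.1
```

```bash
python3 st.py
```

```text
20.6 [0.538 0.006 0.006] [[-1.     0.    -0.003]
 [-0.     1.     0.002]
 [ 0.003  0.002 -1.   ]] 0.5012857586526128 25.12698233127594 [ 0.902  0.867 -1.31   1.859  0.913  1.19   0.843] [-1.789 -0.126  5.753]
```

Run:
```python
from h import *
np.set_printoptions(precision=4,suppress=True)
for f,c in(("t5","top"),("top0","top"),("s5","scene"),("scene0","scene"),("s1","scene"),("s4","scene")):
    im=cv2.imread(f"pics/{f}.png")[:,:,::-1].copy()
    u,v=proj(c,(.5185,-.2144,.044)).astype(int);r=20;up=8
    C=cv2.resize(im[v-r:v+r,u-r:u+r],None,fx=up,fy=up,interpolation=cv2.INTER_CUBIC)
    lab=cv2.cvtColor(C,cv2.COLOR_RGB2LAB).astype(int);b=lab[...,2]
    for th in(150,158):
        n,l,s,ce=cv2.connectedComponentsWithStats((b>th).astype(np.uint8));
        i=1+np.argmax(s[1:,4]);cn=max(cv2.findContours((l==i).astype(np.uint8),0,1)[0],key=len);e=cv2.fitEllipse(cv2.convexHull(cn))
        for q in(ce[i],np.array(e[0])):
            uv=(q+.5)/up-.5+[u-r,v-r];print(f,th,ray(c,*uv,.0448),np.array(e[1])/up,end=" ")
        print()
    if f=="s5":
        u,v=proj(c,(.5376,.0062,.016)).astype(int)
        for k in blob(im,"white",u,v,25): print("die",k,ray(c,*k["uv"],.016))
```

```text
t5 150 [ 0.5105 -0.2151  0.0448] [ 9.7273 15.9596] t5 150 [ 0.5117 -0.2149  0.0448] [ 9.7273 15.9596] 
t5 158 [ 0.51   -0.2147  0.0448] [ 7.8275 13.595 ] t5 158 [ 0.5114 -0.2148  0.0448] [ 7.8275 13.595 ] 
top0 150 [ 0.5188 -0.2146  0.0448] [16.1926 16.7612] top0 150 [ 0.5188 -0.2147  0.0448] [16.1926 16.7612] 
top0 158 [ 0.5187 -0.2145  0.0448] [15.0911 15.6573] top0 158 [ 0.5187 -0.2145  0.0448] [15.0911 15.6573] 
s5 150 [ 0.4925 -0.33    0.0448] [7.9455 9.7821] s5 150 [ 0.4936 -0.3298  0.0448] [7.9455 9.7821] 
s5 158 [ 0.5142 -0.2275  0.0448] [1.7552 3.5647] s5 158 [ 0.5138 -0.2279  0.0448] [1.7552 3.5647] 
die {'uv': array([205.2851, 182.4207]), 'w': np.float64(16.625), 'h': np.float64(14.875), 'a': np.float64(173.0)} [0.5405 0.0077 0.016 ]
scene0 150 [ 0.5195 -0.2163  0.0448] [10.7408 15.1766] scene0 150 [ 0.5177 -0.2181  0.0448] [10.7408 15.1766] 
scene0 158 [ 0.5197 -0.2161  0.0448] [ 9.3389 14.3999] scene0 158 [ 0.5189 -0.217   0.0448] [ 9.3389 14.3999] 
s1 150 [ 0.5194 -0.2164  0.0448] [10.7136 15.1458] s1 150 [ 0.5178 -0.218   0.0448] [10.7136 15.1458] 
s1 158 [ 0.5196 -0.2162  0.0448] [ 9.7441 14.5467] s1 158 [ 0.5185 -0.2176  0.0448] [ 9.7441 14.5467] 
s4 150 [ 0.5195 -0.2164  0.0448] [10.6606 15.1397] s4 150 [ 0.5179 -0.218   0.0448] [10.6606 15.1397] 
s4 158 [ 0.5197 -0.2162  0.0448] [ 9.6639 14.6073] s4 158 [ 0.5186 -0.2174  0.0448] [ 9.6639 14.6073]
```

Request:
jog_arm:
  rows:
    - {"offset": [0,0,-0.1],"turn": [0,0,0]}
    - {"offset": [0,0,-0.25],"turn": [0,0,0]}
    - {"offset": [0,-0.05,-0.4],"turn": [0,0,0]}
    - {"offset": [0,-0.2,-0.4],"turn": [0,0,0]}
    - {"offset": [0,-0.4,-0.4],"turn": [0,0,0]}
    - {"offset": [0.05,-0.6,-0.4],"turn": [0,0,0]}
    - {"offset": [0.09,-0.8,-0.4],"turn": [0,0,0]}
    - {"offset": [0.095,-0.95,-0.4],"turn": [0,0,0]}
    - {"offset": [0.095,-0.98,-0.4],"turn": [0,0,0]}
    - {"offset": [0.095,-0.98,-0.4],"turn": [0,0,0]}
    - {"offset": [0.095,-0.98,-0.4],"turn": [0,0,0]}

```text
t: 21.7
ee_pos: [0.5191, -0.1885, 0.0857]
ee_rot: [-0.001, -0.001, 1.0, 0.001]
ft_force: [-1.2, 1.1, 0.3]
gripper_width: 0.496
gripper_force: 25.6
```

```bash
python3 st.py
```

```text
21.7 [ 0.519 -0.188  0.086] [[-1.    -0.002 -0.002]
 [-0.002  1.     0.003]
 [ 0.002  0.003 -1.   ]] 0.49559315976901 25.59331566095352 [ 1.293  0.801 -1.403  1.77   0.818  1.314  1.266] [-1.232  1.089  0.278]
```

Request:
jog_arm:
  rows:
    - {"offset": [0.002,-0.1,0],"turn": [0,0,0]}
    - {"offset": [0.002,-0.135,0],"turn": [0,0,0]}
    - {"offset": [0.002,-0.135,0.05],"turn": [0,0,0]}
    - {"offset": [0.002,-0.135,0.12],"turn": [0,0,0]}
    - {"offset": [0.002,-0.135,0.16],"turn": [0,0,0]}
    - {"offset": [0.002,-0.135,0.16],"turn": [0,0,0]}
    - {"offset": [0.002,-0.135,0.16],"turn": [0,0,0]}

```text
t: 22.4
ee_pos: [0.5183, -0.2163, 0.0528]
ee_rot: [-0.002, -0.0, 1.0, 0.001]
ft_force: [-0.1, 0.7, -0.2]
gripper_width: 0.5
gripper_force: 25.6
```

```bash
python3 st.py; python3 st.py
python3 - <<'E'
from h import *
im=save("scene","s6.png")
u,v=proj("scene",(.5187,-.2156,.05)).astype(int);print(u,v)
v=max(v,40);a=im[v-30:v+30,u-40:u+40]
cv2.imwrite("pics/s6c.png",cv2.resize(a,(800,600),interpolation=cv2.INTER_CUBIC)[:,:,::-1])
E
```

```text
22.4 [ 0.518 -0.216  0.053] [[-1.    -0.001 -0.003]
 [-0.001  1.     0.003]
 [ 0.003  0.003 -1.   ]] 0.5003754621656453 25.595487356185913 [ 1.299  0.846 -1.351  1.769  0.866  1.278  1.295] [-0.093  0.679 -0.21 ]
22.4 [ 0.518 -0.216  0.053] [[-1.    -0.001 -0.003]
 [-0.001  1.     0.003]
 [ 0.003  0.003 -1.   ]] 0.5003754621656453 25.595487356185913 [ 1.299  0.846 -1.351  1.769  0.866  1.278  1.295] [-0.093  0.679 -0.21 ]
155 136
```

View pics/s6c.png

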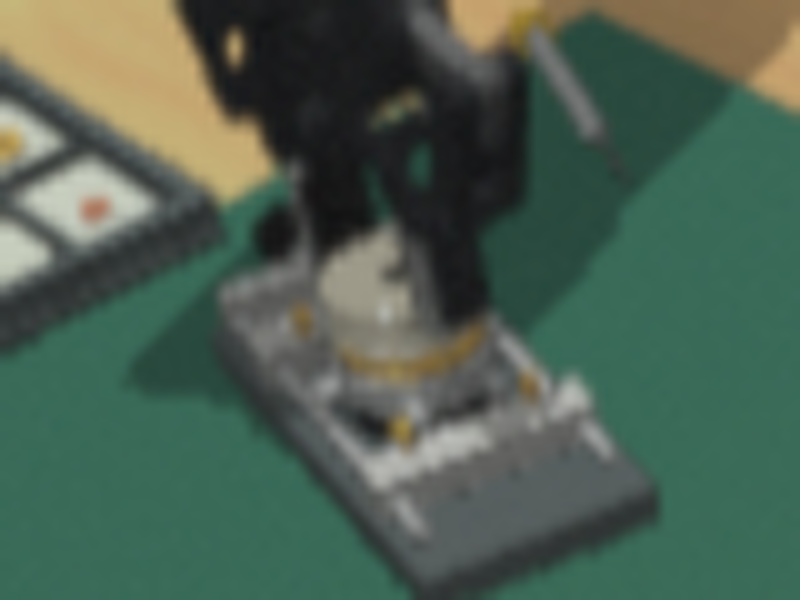

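The picture shows the die held just above the brass. Its left edge, near column 320, seems slightly left of the brass edge near 340, so I'll check that numerically.

Run:
```python
from h import *
np.set_printoptions(precision=1,suppress=True,linewidth=200)
# predicted silhouettes
def edge(c,x,y,z,r=.022):
    P=np.array([proj(c,(x+r*np.cos(t),y+r*np.sin(t),z)) for t in np.linspace(0,6.28,80)]);return P[:,0].min(),P[:,0].max(),P[:,1].min(),P[:,1].max()
print("back pred",edge("scene",.5187,-.2156,.044),"die pred top",edge("scene",.5183,-.2163,.063),"bottom",edge("scene",.5183,-.2163,.047))
print("die bench pred",edge("scene",.5376,.0062,.016),edge("scene",.5376,.0062,.0))
a=cv2.imread("pics/scene0.png");b=cv2.imread("pics/s6.png");d=cv2.imread("pics/s5.png")
print("back scene0 (R-B)")
for v in range(133,148): print(v,(a[v,142:170,2].astype(int)-a[v,142:170,0]))
print("s6 gray");
for v in range(128,146): print(v,b[v,142:170].astype(int).mean(1).astype(int),(b[v,142:170,2].astype(int)-b[v,142:170,0]))
print("s5");
for v in range(176,194,2): print(v,d[v,194:218,2])
```

```text
back pred (np.float64(148.25080908826808), np.float64(163.456570301755), np.float64(134.23718857186043), np.float64(143.07955247087082)) die pred top (np.float64(146.88439392290329), np.float64(162.29006145192497), np.float64(128.79776812718038), np.float64(137.58243206421983)) bottom (np.float64(148.00081922757806), np.float64(163.23144220531242), np.float64(133.26311854223738), np.float64(142.08899037855286))
die bench pred (np.float64(197.46476326296502), np.float64(213.83967587413943), np.float64(176.14497674911496), np.float64(187.25663032983417)) (np.float64(198.07314666067722), np.float64(214.25436747788314), np.float64(180.41532249372355), np.float64(191.5372443123995))
back scene0 (R-B)
133 [  2   2   2   2   1  -1  -1   1   1   2   6   6   7  18  48  73  32   6   5   0 -16 -28 -30 -30 -30 -31 -30 -29]
134 [  3   2   1   1   2   0   0  -1   3   7  29  35  38  54  70  90  67  36  27  16  -3 -26 -30 -30 -30 -31 -30 -30]
135 [  2   3   7   7   1   1   1   5  24  33  65  85 100 102 104 110 105 100  86  65  28 -16 -30 -30 -30 -29 -30 -30]
136 [  2   6  36  42   7   2   6  26  69 
[... 5503 characters left out ...]
7  58  58]
180 [ 58  59  59  81 156 193 198 199 199 197 177 166 166 185 198 199 198 199 195 156  79  59  59  58]
182 [ 57  60  62 104 191 199 199 200 199 194 157 136 137 172 196 198 199 198 195 162  84  60  59  60]
184 [ 57  59  59  79 153 191 197 198 198 198 199 199 199 198 199 199 197 190 153 110  71  59  59  61]
186 [ 59  57  57  64  91 122 150 174 182 187 189 191 188 179 177 169 137 127 111 103  67  59  59  59]
188 [ 58  59  59  60  72 104 130 130 131 134 136 138 135 127 128 128 130 130 110  70  59  59  59  59]
190 [ 59  58  59  60  59  63  78  96 120 130 135 132 138 131 126 115  86  69  61  60  60  58  60  59]
192 [59 58 58 59 60 59 59 59 60 62 62 64 62 62 60 60 59 60 59 59 59 59 60 59]
```

The edges agree within about 0.7 mm, so the die is centred well enough. Lowering it onto the back now.

Request:
jog_arm:
  rows:
    - {"offset": [-0.0025,0,0.005],"turn": [0,0,0]}
    - {"offset": [-0.0025,0,0.01],"turn": [0,0,0]}
    - {"offset": [-0.0025,0,0.01],"turn": [0,0,0]}

```text
t: 22.75
ee_pos: [0.5188, -0.217, 0.051]
ee_rot: [-0.001, -0.0, 1.0, 0.001]
ft_force: [0.2, 0.1, -0.4]
gripper_width: 0.498
gripper_force: 25.6
```

Request:
jog_arm:
  rows:
    - {"offset": [0,0,0.004],"turn": [0,0,0]}
    - {"offset": [0,0,0.004],"turn": [0,0,0]}

```text
t: 22.95
ee_pos: [0.5188, -0.2169, 0.0501]
ee_rot: [-0.001, -0.0, 1.0, 0.001]
ft_force: [-0.5, -0.2, -1.1]
gripper_width: 0.497
gripper_force: 25.6
```

Request:
jog_arm:
  rows:
    - {"offset": [0,0.003,0.003],"turn": [0,0,0]}
    - {"offset": [0,0.003,0.003],"turn": [0,0,0]}
    - {"offset": [0,0.003,0.003],"turn": [0,0,0]}

```text
t: 23.25
ee_pos: [0.5189, -0.2165, 0.0497]
ee_rot: [-0.001, 0.0, 1.0, 0.001]
ft_force: [-0.2, -2.6, 3.0]
gripper_width: 0.499
gripper_force: 25.9
```

Request:
jog_arm:
  rows:
    - {"offset": [0,0,0.003],"turn": [0,0,0]}
    - {"offset": [0,0,0.003],"turn": [0,0,0]}

```text
t: 23.45
ee_pos: [0.5189, -0.2165, 0.0494]
ee_rot: [-0.001, -0.0, 1.0, 0.001]
ft_force: [-3.2, -1.7, 6.2]
gripper_width: 0.498
gripper_force: 26.2
```

Request:
jog_arm:
  rows:
    - {"offset": [0,0,-0.003],"turn": [0,0,0]}
    - {"offset": [0,0,-0.003],"turn": [0,0,0]}
    - {"offset": [0,0,-0.003],"turn": [0,0,0]}
    - {"offset": [0,0,-0.003],"turn": [0,0,0]}
    - {"offset": [0,0,-0.05],"turn": [0,0,0]}
    - {"offset": [0,0,-0.2],"turn": [0,0,0]}
    - {"offset": [0,0,-0.35],"turn": [0,0,0]}
    - {"offset": [0,0,-0.4],"turn": [0,0,0]}
    - {"offset": [0,0,-0.4],"turn": [0,0,0]}
  fingers: 62

```text
t: 24.35
ee_pos: [0.5198, -0.2166, 0.1307]
ee_rot: [-0.0, -0.0, 1.0, 0.0]
ft_force: [0.1, 0.0, -0.5]
gripper_width: 0.725
gripper_force: 0.0
```

```bash
python3 st.py
python3 - <<'E'
from h import *
im=save("scene","s7.png")
np.set_printoptions(precision=4,suppress=True,linewidth=200)
u,v=proj("scene",(.519,-.2163,.058)).astype(int);a=im[v-30:v+30,u-40:u+40]
cv2.imwrite("pics/s7c.png",cv2.resize(a,(800,600),interpolation=cv2.INTER_CUBIC)[:,:,::-1]);print(u,v)
for k in blob(im,"white",*proj("scene",(.519,-.2163,.058)),12): print(k,ray("scene",*k["uv"],.06))
P=np.array([proj("scene",(.519+.022*np.cos(t),-.2163+.022*np.sin(t),.060)) for t in np.linspace(0,6.28,80)]);print("pred",P.min(0),P.max(0))
for r in range(126,146,2): print(r,im[r,142:168].astype(int).mean(1).astype(int))
E
```

```text
24.35 [ 0.52  -0.217  0.131] [[-1.    -0.    -0.001]
 [-0.     1.     0.001]
 [ 0.001  0.001 -1.   ]] 0.7252746133012049 0.0 [ 1.333  0.745 -1.416  1.703  0.752  1.369  1.358] [ 0.076  0.024 -0.493]
154 134
{'uv': array([153.6115, 135.0936]), 'w': np.float64(15.0), 'h': np.float64(13.375), 'a': np.float64(118.421875)} [ 0.5241 -0.2146  0.06  ]
pred [146.9027 129.7462] [162.2825 138.5456]
126 [52 42 34 41 53 58 59 57 59 58 59 59 58 59 59 59 59 58 59 59 59 59 58 58 58 58]
128 [ 25  21  23  22  26  36  54  59  62  62  76  90  94 102  94  67  60  60  58  59  60  59  58  59  59  59]
130 [ 21  29  59  87  80  62  86 105 118 125 133 137 133 131 126 115 108  94  74  63  59  59  59  59  58  58]
132 [ 81  87 102 117 114 122 126 137 146 148 148 145 138 145 148 148 148 146 142 119  73  59  59  58  58  59]
134 [114 102  94  92  97 140 150 151 150 150 143 100  81 110 144 148 149 148 147 134  82  61  58  59  59  59]
136 [ 90  92  93  95 113 171 193 195 196 194 173 166 152 165 151 148 146 140 122  93  88  81  64  61  61  71]
138 [113 132 102  86  98 110 131 147 171 175 176 179 172 172 149 132 109 104  97  97  94 108 110  91  82  84]
140 [114 110 108  93  88  85 113 121 122 121 123 126 124 122 117 120 110 112 103  93  83  91  93 136 130  99]
142 [ 90  97  90  87  84  90 129 104 102 113 126 135 126 130 134 111 102  91  82  92  95  87  81  82 113 146]
144 [ 79  95 119 123 121 143 141 102 114 119 126 118 118 119 116 107 129 106  86  83  79  86 105  92  89 112]
```

View pics/s7c.png

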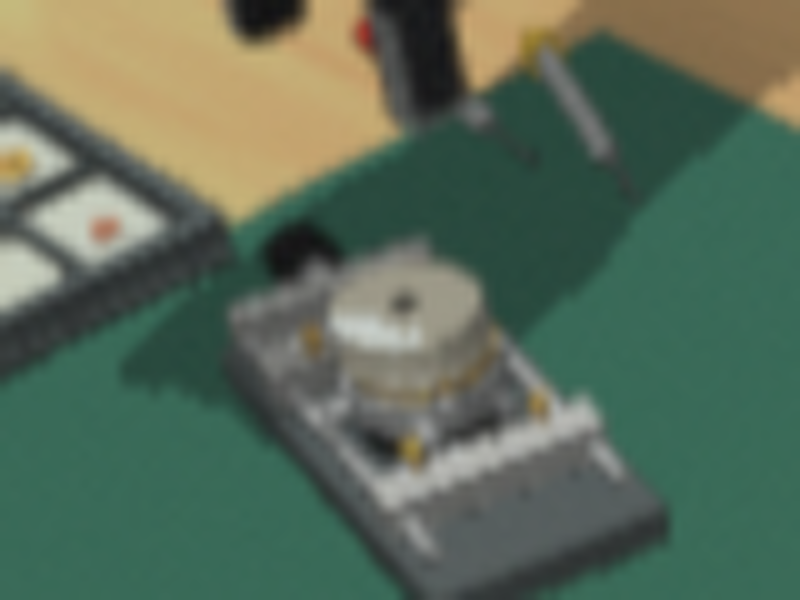

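The die sits level on the back, solid face up, with a thin even brass line beneath it. I'll close the fingers and press at the centre.

Request:
jog_arm:
  rows:
    - {"offset": [0.003,0,0.05],"turn": [0,0,0]}
    - {"offset": [0.003,0,0.1],"turn": [0,0,0]}
    - {"offset": [0.003,0,0.15],"turn": [0,0,0]}
    - {"offset": [0.003,0,0.2],"turn": [0,0,0]}
    - {"offset": [0.003,0,0.25],"turn": [0,0,0]}
    - {"offset": [0.003,0,0.3],"turn": [0,0,0]}
    - {"offset": [0.003,0,0.32],"turn": [0,0,0]}
    - {"offset": [0.003,0,0.32],"turn": [0,0,0]}
    - {"offset": [0.003,0,0.32],"turn": [0,0,0]}
  fingers: 0

```text
t: 25.3
ee_pos: [0.5185, -0.2163, 0.0652]
ee_rot: [-0.001, -0.0, 1.0, 0.001]
ft_force: [-0.0, -0.4, -0.4]
gripper_width: 0.004
gripper_force: 0.0
```

Request:
jog_arm:
  rows:
    - {"offset": [0,0,0.005],"turn": [0,0,0]}
    - {"offset": [0,0,0.01],"turn": [0,0,0]}
    - {"offset": [0,0,0.015],"turn": [0,0,0]}
    - {"offset": [0,0,0.02],"turn": [0,0,0]}
    - {"offset": [0,0,0.025],"turn": [0,0,0]}
    - {"offset": [0,0,0.025],"turn": [0,0,0]}

```text
t: 25.9
ee_pos: [0.5183, -0.2163, 0.06]
ee_rot: [-0.001, -0.0, 1.0, 0.001]
ft_force: [0.4, -0.4, -0.1]
gripper_width: 0.0
gripper_force: 0.2
```

Request:
jog_arm:
  rows:
    - {"offset": [0,0,0.004],"turn": [0,0,0]}
    - {"offset": [0,0,0.008],"turn": [0,0,0]}
    - {"offset": [0,0,0.012],"turn": [0,0,0]}
    - {"offset": [0,0,0.012],"turn": [0,0,0]}

```text
t: 26.3
ee_pos: [0.5183, -0.2163, 0.0581]
ee_rot: [-0.001, -0.0, 1.0, 0.001]
ft_force: [-3.4, 0.4, 6.1]
gripper_width: 0.001
gripper_force: 3.6
```

Request:
jog_arm:
  rows:
    - {"offset": [0,0,0.003],"turn": [0,0,0]}
    - {"offset": [0,0,0.006],"turn": [0,0,0]}
    - {"offset": [0,0,0.006],"turn": [0,0,0]}

```text
t: 26.6
ee_pos: [0.5184, -0.2163, 0.0571]
ee_rot: [-0.001, -0.0, 1.0, 0.001]
ft_force: [-4.4, 0.7, 9.8]
gripper_width: 0.003
gripper_force: 4.8
```

Request:
jog_arm:
  rows:
    - {"offset": [0,0,0.004],"turn": [0,0,0]}
    - {"offset": [0,0,0.008],"turn": [0,0,0]}
    - {"offset": [0,0,0.01],"turn": [0,0,0]}
    - {"offset": [0,0,0.01],"turn": [0,0,0]}

```text
t: 27.0
ee_pos: [0.5185, -0.2164, 0.0569]
ee_rot: [-0.001, -0.0, 1.0, 0.0]
ft_force: [-12.6, -0.3, 29.4]
gripper_width: 0.004
gripper_force: 14.7
```

Request:
jog_arm:
  rows:
    - {"offset": [0,0,0.003],"turn": [0,0,0]}
    - {"offset": [0,0,0.006],"turn": [0,0,0]}
    - {"offset": [0,0,0.006],"turn": [0,0,0]}

```text
t: 27.3
ee_pos: [0.5186, -0.2164, 0.0567]
ee_rot: [-0.001, -0.0, 1.0, -0.0]
ft_force: [-16.3, 0.9, 41.6]
gripper_width: -0.001
gripper_force: 20.6
```

Request:
jog_arm:
  rows:
    - {"offset": [0,0,-0.01],"turn": [0,0,0]}
    - {"offset": [0,0,-0.02],"turn": [0,0,0]}
    - {"offset": [0,0,-0.06],"turn": [0,0,0]}
    - {"offset": [0,0,-0.2],"turn": [0,0,0]}
    - {"offset": [0,0,-0.4],"turn": [0,0,0]}
    - {"offset": [0,0,-0.5],"turn": [0,0,0]}
    - {"offset": [0,0,-0.5],"turn": [0,0,0]}

```text
t: 28.0
ee_pos: [0.52, -0.2164, 0.1563]
ee_rot: [0.001, -0.0, 1.0, 0.0]
ft_force: [1.5, 0.2, 0.3]
gripper_width: 0.0
gripper_force: 0.0
```

Run:
```python
from h import *
im=save("scene","s8.png");a=cv2.imread("pics/s7.png")[:,:,::-1];np.set_printoptions(linewidth=200)
print(observe()["ee_pos"],observe()["ft_force"])
for r in range(128,145,2): print(r,im[r,142:168].astype(int).mean(1).astype(int),im[r,142:168,2].astype(int)[:0])
for r in range(139,145): print(r,(im[r,146:164,0].astype(int)-im[r,146:164,2]))
```

```text
[ 0.51910172 -0.21665399  0.15440411] [-0.82434332 -0.29922625 -0.46942586]
128 [ 24  25  24  27  26  38  54  60  60  61  77  89  92 100  92  65  58  57  58  57  58  58  57  59  59  59] []
130 [ 20  30  60  86  80  62  85 103 114 115 116 121 110 112 109  99  76  68  65  58  59  58  57  57  59  59] []
132 [ 82  85 102 117 112 118 110 111 132 148 145 144 144 145 146 145 142 142 137 125  75  60  58  59  58  59] []
134 [112 100  93  91  93 123 145 148 149 149 146 123  90 108 144 146 147 147 147 144  91  60  58  58  59  61] []
136 [ 89  91  93  93 109 157 171 193 195 195 191 157 153 158 150 147 147 145 139 118  92  87  67  60  70  80] []
138 [112 131 102  85  98 114 153 177 189 195 195 196 195 192 181 153 133 120 101  91  96 102 109  95  84  84] []
140 [114 108 107  91  86  83 107 116 124 126 126 128 128 128 121 122 115 103 100  98  92  97  93 136 129  97] []
142 [ 89  96  92  87  84  84 109 116 115 127 131 122 126 132 128 130 119 114  97 102  97  88  84  86 113 150] []
144 [ 81 100 144 126 119 141 140 102 114 121 128 119 123 124 128 112 129 108  90  82  80  96 138 112  86 112] []
139 [10  5 11 10  5  7  5  4  5  7  9  9 14 14 12 14 18 21]
140 [ 2  2 10 14 14 14 13 13 14 15 15 14 14 15 15 20 22 11]
141 [ 0  1  6 13 15 15 15 16 16 16 17 15 16 17 24 28 13  2]
142 [ 0 -1  1  9 13 15 13 15 15 14 17 14 24 30 29 22  3  0]
143 [-2 -3 -2  1  5  9  7 11 17 16 21 13 24 31  8  2 -1  0]
144 [-2 -2 -2 -1  0  0  2  3 12 13 20  3  2  4 -1 -1 -2 -1]
```

```bash
python3 -c "
from workcell import *
print(sign_off())"
```

```text
the job is handed in; nothing more can be done
None
```

The 44 mm die was laid flat, taken again by its rim, set on the mat watch and pressed until the back met its stop. I left it sitting there and handed the job in; the sign-off gave no verdict. The pressing force peaked at about 42 N, above the 15 to 20 N advised. The last picture shows the die still in place, slightly lower, with almost no brass visible.

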